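# Set out the bench for gluing and stapling plywood blanks

### The arm

A 6-joint arm with a two-finger parallel gripper is mounted at the origin on a cart in front of the work surface, level with it; the furniture and walls round the work are solid. World frame = base frame: x ahead of the robot, y to its left, z up, the work surface at z = 0. Lengths are in m, angles in rad, forces in N, time in s.
With the tool pointing down it reaches from about 0.425 to 0.95 m from the base axis. Payload 3.5 kg.
Tool frame: the origin (TCP) lies between the finger pads; the fingertips stand 22 mm ahead of it and the grasp point (between the pads) lies 3 mm ahead of it (ctrl.nose_length is the z of the fingertips in the tool frame, in m); z points along the fingers, y is the line along which they close (so a half turn about z gives the same grasp; the last joint's range is limited). The gripper opens to 85 mm and grips with 20 to 120 N. Pads are 22 mm wide; open, the fingers measure 114 mm over their backs; the gripper's body (76 mm by 85 mm) begins 54 mm behind the grasp point. The pads swing forward as they close: fully open they stand 13 mm farther back than shut.
Start: joints at [1.016, 0.286, 1.577, -0, 1.279, -0.15], TCP at [0.266, 0.62, 0.253] pointing down, gripper open.
Joint ranges: [-2.77, 2.77], [-0.9, 2.22], [0.21, 2.48], [-1.53, 4.67], [0.24, 2.81], [-2.84, 2.84]. Speed limits (rad/s): [2.79, 2.79, 3.14, 3.14, 3.14, 3.14].

### API

Orientations are given as a unit quaternion [x, y, z, w].
In Python, from plant import ctrl gives the robot as it stands. The module is installed in compiled form; this text tells all that it offers.
- The arm moves only by the tool send_rows, never from a script. Its argument "rows" is text: rows parted by semicolons, each of 7 numbers parted by spaces: the turn, a rotation vector about the tool's x, y, z in a scale on which 1.0 is 180 degrees, then the shift along the tool's x, y, z in fractions of the full range, 1 being 800 mm, then the opening, from -1 (shut) to 1 (fully open). A call has 1 to 8 rows; each row is the pose to reach, as a shift and turn from the pose commanded when the call began, along the tool's axes at that moment; what a row does not reach only later rows make up. A row lasts 1/8 s, in which the tool goes at most 62.5 mm and 10.7 degrees, less where a joint would pass 70% of its speed; a pose out of reach is approached as far as the arm can. A shift or turn number past 1, either way, is cut back to 1. A call with a gripper value outside its range is refused whole. The fingers move at their own pace and stop on an object; "grip_force" is the grip in N (left out, the last holds). Time passes only in rows, so rows that repeat a pose let the fingers close. It gives the time, the measured TCP pose, the force, the opening and the grip force at its end, in the units of the state.
- ctrl.get_state(): the state, without advancing time (a new reading comes with each control period).
- ctrl.read_camera(name): name is "side" or "top"; returns a dict with "color" (480x640x3 uint8, red, green, blue), "fx", "fy", "cx", "cy" (pixels), "extrinsics" (4x4, takes a point from world to camera coordinates). Camera axes: x right, y down, z forward; pixel columns grow to the right and rows downward; lengths in m; the calibration is good to about 2 mm. A picture is of the moment at which its call begins. There is no depth.
- ctrl.sign_off(): hands the job in; it is judged then, once.
Trained networks look in a picture, given as the dict that the camera call returned (one of the last four; its "shot" number tells which), for a name from the list of things; names that differ only in an ending like _2 or _b are one class to them, and where a whole thing is asked for, a point or a joint stands for the part that bears it (a point fixed in the world has none). Each returns a list of dicts, best first, with "p" (0 to 1); they miss things now and then, are a little off and sometimes report something else, mostly with a low value. They report only what shows in the picture. A call takes as long as a camera call.
- ctrl.look_for(picture, target): "position" ([x, y, z] in m, in the coordinates of the camera as it stood for that picture, good to about 4 mm: the middle of the surface that is visible of it).
The state is a dict: "time": time; "qpos": joint angles; "dq": joint speeds; "joint_efforts": joint torques, N m; "eef_pos": TCP position; "tcp_rot": TCP orientation; "contact_force": force on the tool from outside, world axes, zero at the start; "wrist_torque": the same for the moment, N m; "opening": opening from 0.0 (shut) to 1.0 (fully open); "finger_force": force on a finger pad.
Only numpy, scipy, OpenCV 4.12 (cv2) and the standard library are available. Lean on these libraries where they do the work, as an engineer would, in place of code of your own. Each camera call takes 0.05 s, during which the arm holds its last target. There are 200 camera calls.

### The job

Get the bench ready for gluing and stapling the plywood: lay the small timber block centred on top of the plywood pile, lengthwise along it, and stand the spirit level centred on the block, along it. Then make a row in line with the vice's jaws, on the side of the vice that faces the pile: the stapler, lying square across the row, with its middle 180 mm from the centre of the jaws, and the glue tin standing midway between the jaws' centre and the stapler. Leave the sanding block and the tape measure where they are.

Things in the scene. Friction and masses are not known exactly. Their poses are not given: they have to be found in the camera images.
- timber_block: small plain timber offcut, 32 x 64 x 34 mm (x, y, z), loose, lying flat; the smaller of the two brown blocks. Origin: centre of its underside; y along its length, z up
- spirit_level: small dark grey spirit level with a yellow-green vial, a flat bar 20 x 72 x 36 mm (x, y, z), loose, standing on its narrow 20 x 72 mm face, and to stand on the same face at the end. Origin: centre of its underside; y along its length, z up
- glue_tin: small plain round metal tin of glue, closed, without a label, loose, standing upright; 56 mm across, 85 mm high. Origin: centre of its underside, z up
- stapler: black hand stapler with a red spot at one end, 32 x 89 x 34 mm (x, y, z), loose, lying flat on its base. Origin: centre of its underside; y along its length, z up
- ply_pile: pile of plywood blanks fixed to the bench, 130 mm (its x) by 80 mm (its y), edges vertical. Its height differs from start to start, 24 to 60 mm. Origin: centre of the top face of the uppermost board; x along its length, z up
- vice_jaws (a point): small red drill vice, 105 x 100 x 52 mm, fixed to the bench, its screw handle pointing towards the robot. This point is the middle of the slot between its two jaws, level with their tops, 52 mm above the bench; y runs along the jaws (each about 100 mm long, so they end 50 mm either side), x from the handle across the jaws; the body reaches 66 mm to -x (handle) and 39 mm to +x
- sanding_block: brown cork sanding block, 62 x 92 x 32 mm, loose: a bystander, not to be moved. The larger of the two brown blocks. Origin: centre of its underside; y along its length
- tape_measure: yellow and black tape measure lying flat, 58 x 73 x 31 mm, loose: a bystander, not to be moved. Origin: centre of its underside

How it is judged:
At the end, for the whole second after the job is handed in: Block flat on pile, 12 mm and 10 degrees; level upright on block, 10 mm across, 12 mm along, 10 degrees; tin and stapler upright on the bench, 90 and 180 mm (each +-15) from the jaws' middle towards the pile, within 15 mm of the jaws' line; stapler square, 10 degrees; all at rest (x of timber_block in the frame of ply_pile between -0.012 and 0.012 m and y of timber_block in the frame of ply_pile between -0.012 and 0.012 m and z of timber_block in the frame of ply_pile between -0.005 and 0.006 m and angle between the y axis of timber_block and the x axis of ply_pile, either way round below 0.17 rad and x of spirit_level in the frame of timber_block between -0.01 and 0.01 m and y of spirit_level in the frame of timber_block between -0.012 and 0.012 m and z of spirit_level in the frame of timber_block between 0.028 and 0.04 m and angle between the y axis of spirit_level and the y axis of timber_block, either way round below 0.17 rad and angle between the y axis of stapler and the x axis of vice_jaws, either way round below 0.17 rad and x of glue_tin in the frame of vice_jaws between -0.015 and 0.015 m and height (world z) of glue_tin between -0.01 and 0.008 m and x of stapler in the frame of vice_jaws between -0.015 and 0.015 m and height (world z) of stapler between -0.01 and 0.008 m and ((y of ply_pile in the frame of vice_jaws between 0.1 and 1 m and y of glue_tin in the frame of vice_jaws between 0.075 and 0.105 m and y of stapler in the frame of vice_jaws between 0.165 and 0.195 m) or (y of ply_pile in the frame of vice_jaws between -1 and -0.1 m and y of glue_tin in the frame of vice_jaws between -0.105 and -0.075 m and y of stapler in the frame of vice_jaws between -0.195 and -0.165 m)) and angle between each of timber_block, spirit_level, glue_tin, stapler's own z axis and vertical below 0.1 rad and linear speed of each of timber_block, spirit_level, glue_tin, stapler below 0.02 m/s); the robot touches nothing.
It fails at once if the sanding block is moved more than 25 mm (distance of sanding_block from where it was at the start of the episode above 0.025 m).
It fails at once if the tape measure is moved more than 25 mm (distance of tape_measure from where it was at the start of the episode above 0.025 m).
It also fails if it takes over 125 s, if anything falls off the work surface, if the arm or the gripper's body presses on something with over 40 N, if the wrist force passes 120 N, or if a joint passes its speed limit or range.

## Working session

There is one attempt and no reset: what is moved stays moved. The work goes in short steps, Python scripts to look and compute and a tool call to move; the robot and the scene stay as the last step left them, time stands still between calls to the robot, and variables do not carry over. Pictures are saved under pics/ and viewed, at most 14 in all, crops included, and the job is handed in when it is done.

Besides the shell and the picture viewer there is one more tool, called after "Call:" as a command line: name --argument value ..., lists and objects as JSON in quotes. send_rows: Moves the arm, as the interface text tells. Its arguments: {"type":"object","properties":{"rows":{"type":"string"},"grip_force":{"type":"number"}},"required":["rows"]}

```bash
mkdir -p pics; cat > h.py <<'E'
from plant import ctrl
import numpy as np, cv2
from scipy.spatial.transform import Rotation as R
def shot(n,save=None):
    p=ctrl.read_camera(n)
    if save: cv2.imwrite('pics/'+save+'.png',p['color'][:,:,::-1])
    return p
def w2p(p,X):
    X=np.atleast_2d(X); c=X@p['extrinsics'][:3,:3].T+p['extrinsics'][:3,3]
    return np.c_[c[:,0]/c[:,2]*p['fx']+p['cx'],c[:,1]/c[:,2]*p['fy']+p['cy']]
def p2w(p,uv,z):
    uv=np.atleast_2d(uv).astype(float); E=p['extrinsics']; Rm=E[:3,:3]; o=-Rm.T@E[:3,3]
    d=np.c_[(uv[:,0]-p['cx'])/p['fx'],(uv[:,1]-p['cy'])/p['fy'],np.ones(len(uv))]@Rm
    return o+d*((z-o[2])/d[:,2])[:,None]
def c2w(p,x): E=p['extrinsics']; return E[:3,:3].T@(np.array(x)-E[:3,3])
E
python3 - <<'E'
from h import *
np.set_printoptions(precision=4,suppress=True)
for n in('top','side'):
    p=shot(n,n+'0'); print(n,p['fx'],p['cx'],p['cy'],p['extrinsics'])
    for t in 'timber_block spirit_level glue_tin stapler ply_pile vice_jaws sanding_block tape_measure'.split():
        for r in ctrl.look_for(p,t)[:2]: print(t,round(r['p'],2),c2w(p,r['position']),w2p(p,c2w(p,r['position']))[0])
s=ctrl.get_state();print(s)
E
```

```text
top 470.22460717185515 312.67598738009843 232.96955668051874 [[-0.01   -0.9999  0.0005  0.0129]
 [-0.9871  0.0098 -0.1595  0.5226]
 [ 0.1595 -0.0021 -0.9872  0.9673]
 [ 0.      0.      0.      1.    ]]
timber_block 0.73 [0.3901 0.2666 0.0337] [191.0352 296.576 ]
spirit_level 0.56 [0.6813 0.0999 0.0383] [270.1383 162.7077]
glue_tin 0.89 [ 0.3912 -0.193   0.0849] [413.0515 293.0955]
stapler 0.7 [0.6677 0.2247 0.028 ] [214.4221 170.5547]
ply_pile 0.69 [0.5122 0.0597 0.0264] [288.7717 239.0835]
vice_jaws 0.84 [0.5435 0.3543 0.0478] [150.5441 224.5101]
vice_jaws 0.22 [ 0.3916 -0.1911  0.0854] [412.1494 292.8724]
sanding_block 0.65 [ 0.3876 -0.3408  0.0333] [477.6555 294.8958]
tape_measure 0.7 [0.3919 0.1585 0.0324] [242.1541 295.2419]
side 446.6120772392227 320.41385370463837 247.8268277245933 [[ 0.8554 -0.518  -0.0012 -0.4586]
 [-0.4115 -0.6779 -0.6092  0.2965]
 [ 0.3147  0.5216 -0.793   0.9544]
 [ 0.      0.      0.      1.    ]]
timber_block 0.62 [0.3833 0.2627 0.0318] [220.0211 225.7389]
timber_block 0.43 [0.6588 0.2107 0.0265] [318.914  200.1158]
spirit_level 0.65 [0.6897 0.1211 0.03
[... 177 characters left out ...]
[300.2253 263.1669]
vice_jaws 0.65 [0.5371 0.3393 0.0458] [258.5856 183.3841]
sanding_block 0.69 [ 0.3753 -0.3482  0.035 ] [342.5582 432.432 ]
tape_measure 0.78 [0.3865 0.1524 0.0309] [238.7127 253.8685]
{'time': 0.9, 'qpos': array([ 1.016 ,  0.2863,  1.5767,  0.    ,  1.2786, -0.15  ]), 'dq': array([-0.0004, -0.0005,  0.001 ,  0.0031, -0.0003,  0.0002]), 'joint_efforts': array([ -0.0001, -40.5977, -29.2936,  -0.0002,   0.0006,  -0.    ]), 'eef_pos': array([0.2658, 0.6205, 0.2534]), 'tcp_rot': array([ 0.201 ,  0.9796,  0.    , -0.    ]), 'contact_force': array([ 0.1421, -0.5871,  0.4482]), 'wrist_torque': array([ 0.0783, -0.0725, -0.0125]), 'finger_force': 0.0, 'opening': 1.0015939497842976}
```

View pics/top0.png

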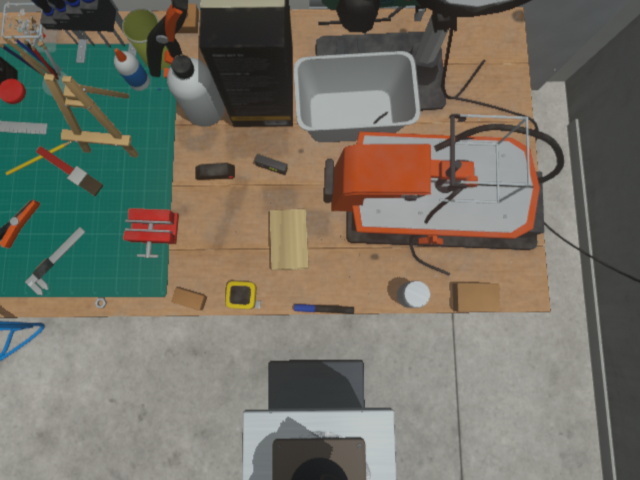

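View pics/side0.png

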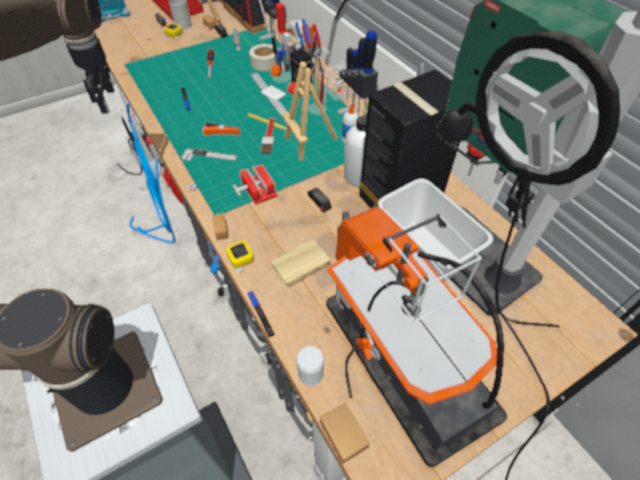

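View crops.

```bash
python3 - <<'E'
import cv2
t=cv2.imread('pics/top0.png');s=cv2.imread('pics/side0.png')
cv2.imwrite('pics/tc.png',cv2.resize(t[140:315,115:315],None,fx=4*.85,fy=4*.85,interpolation=cv2.INTER_CUBIC))
cv2.imwrite('pics/sc.png',cv2.resize(s[160:310,205:375],None,fx=4,fy=4,interpolation=cv2.INTER_CUBIC))
E
```

```text
(no output)
```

View pics/tc.png

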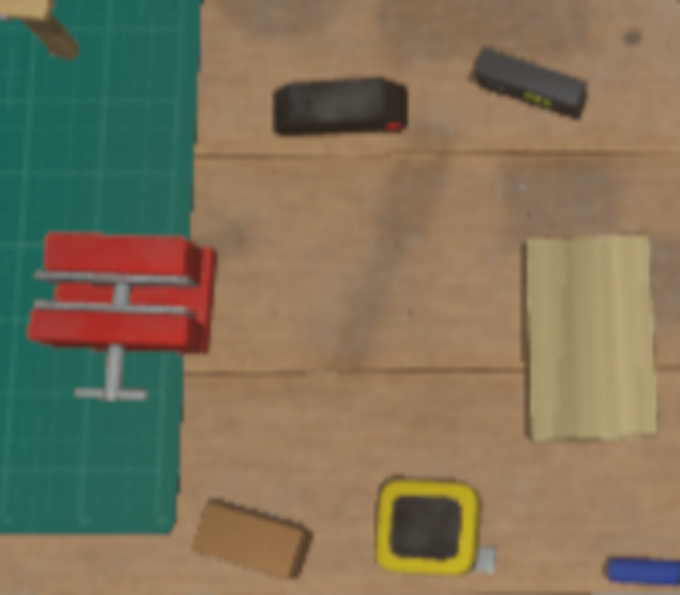

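View pics/sc.png

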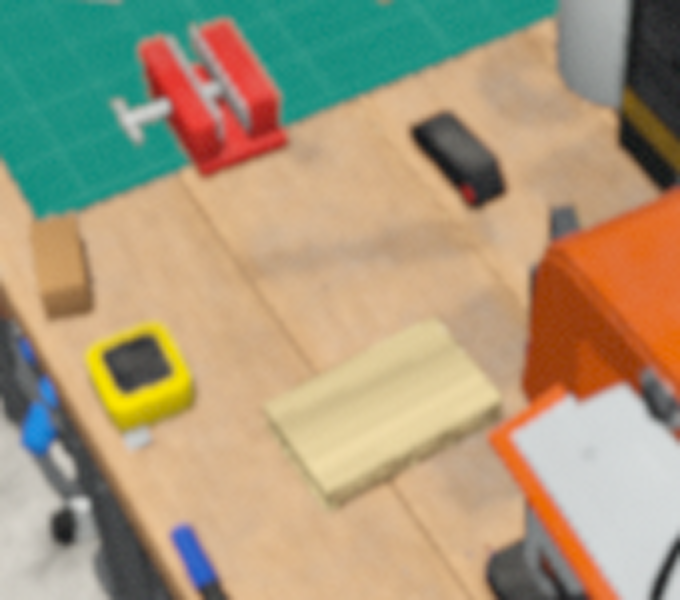

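```bash
cat > fit.py <<'E'
from h import *
from scipy.optimize import least_squares, minimize
def hull(p,x,y,yaw,dims,z=0):
    lx,ly,lz=dims; c,s=np.cos(yaw),np.sin(yaw)
    P=np.array([[i*lx/2,j*ly/2,k*lz+z] for i in(-1,1) for j in(-1,1) for k in(0,1)])
    P[:,:2]=P[:,:2]@np.array([[c,s],[-s,c]])+[x,y]
    return P
def mask(p,rect,k=4):
    u,v,w,h=rect
    im=cv2.resize(p['color'][v-8:v+h+8,u-8:u+w+8],None,fx=k,fy=k,interpolation=cv2.INTER_CUBIC)
    m=np.zeros(im.shape[:2],np.uint8)
    cv2.grabCut(im[:,:,::-1].copy(),m,(8*k,8*k,w*k,h*k),np.zeros((1,65)),np.zeros((1,65)),6,cv2.GC_INIT_WITH_RECT)
    m=((m&1)*255).astype(np.uint8)
    n,l,st,_=cv2.connectedComponentsWithStats(m); b=1+st[1:,4].argmax()
    return (l==b),im
def fit(p,rect,x0,dims,z=0,k=4,save=None):
    m,im=mask(p,rect,k)
    def poly(q):
        uv=(w2p(p,hull(p,*q,dims,z))-[rect[0]-8,rect[1]-8]+.5)*k-.5
        return cv2.convexHull(np.round(uv*16).astype(np.int32).reshape(-1,1,2))
    def cost(q):
        r=np.zeros(m.shape,np.uint8); cv2.fillConvexPoly(r,poly(q),1,shift=4)
        return 1-(m&(r>0)).sum()/(m|(r>0)).sum()
    best=min((minimize(cost,[x0[0],x0[1],a],method='Nelder-Mead',options=dict(initial_simplex=[[x0[0],x0[1],a],[x0[0]+.01,x0[1],a],[x0[0],x0[1]+.01,a],[x0[0],x0[1],a+.15]])) for a in (x0[2]-.15,x0[2],x0[2]+.15)),key=lambda r:r.fun)
    if save:
        o=im[:,:,::-1].copy(); cv2.polylines(o,[(poly(best.x)//16)],True,(255,0,255),1)
        c,_=cv2.findContours(m.astype(np.uint8),0,1); cv2.drawContours(o,c,-1,(0,255,0),1); cv2.imwrite('pics/'+save+'.png',o)
    return best.x,best.fun
E
cat > m1.py <<'E'
from fit import *
np.set_printoptions(precision=4,suppress=True)
p=shot('top')
def T(a): return np.array(a)/3.4+[115,140]-.5+.5/3.4
print('block',fit(p,(170,285,40,27),(.39,.267,.3),(.032,.064,.034),save='fb'))
print('level',fit(p,(252,151,38,26),(.685,.10,.3),(.02,.072,.036),save='fl'))
print('stapler',fit(p,(193,160,44,22),(.665,.22,-.05),(.032,.089,.034),save='fs'))
print('tape',fit(p,(222,278,36,33),(.39,.158,0),(.058,.073,.031),save='ft'))
s=shot('side')
def S(a): return np.array(a)/4+[205,160]-.5+.5/4
tp=T([(526,239),(650,236),(657,438),(532,440)]); sp=S([(432,320),(500,403),(335,490),(265,408)])
L=np.array([(1,1),(1,-1),(-1,-1),(-1,1)])*[.065,.04]
def pile(q,h=None):
    c,sn=np.cos(q[2]),np.sin(q[2]); P=np.c_[L@np.array([[c,sn],[-sn,c]])+q[:2],np.full(4,q[3])]
    return np.r_[(w2p(p,P)-tp).ravel(),(w2p(s,P)-sp).ravel()]
r=least_squares(pile,[.51,.06,0,.03]);print('pile',r.x,r.fun)
J=T([(36,273),(195,280),(36,305),(193,310)]);j=p2w(p,J,.052);print('jaws',j[:,:2],j.mean(0),np.arctan2(-(j[1]-j[0]+j[3]-j[2])[0],-(j[1]-j[0]+j[3]-j[2])[1]))
jc=w2p(s,j);print('jaws in side crop',(jc-[205,160])*4)
E
python3 m1.py; python3 -c "
import cv2,numpy as np
a=[cv2.imread('pics/f%s.png'%c) for c in 'blst']
h=max(i.shape[0] for i in a);w=max(i.shape[1] for i in a)
a=[cv2.copyMakeBorder(i,0,h-i.shape[0],0,w-i.shape[1],0) for i in a]
cv2.imwrite('pics/f.png',np.vstack([np.hstack(a[:2]),np.hstack(a[2:])]))"
```

```text
block (array([ 0.3872,  0.2748, -0.3266]), np.float64(0.0664298018949182))
level (array([ 0.6843,  0.1005, -0.3559]), np.float64(0.057340720221606634))
stapler (array([ 0.6694,  0.2261, -0.0095]), np.float64(0.1534040314093742))
tape (array([ 0.3939,  0.1615, -0.0942]), np.float64(0.18304114925736548))
pile [0.5142 0.0608 0.0358 0.0186] [-0.0338  0.6056 -0.3984 -0.1292  0.1385 -0.9747  0.0656  0.1227  1.0102
 -0.3165  1.0354 -0.4982 -1.8076  1.4018 -0.395  -0.306 ]
jaws [[0.5532 0.4073]
 [0.5477 0.3074]
 [0.5328 0.4062]
 [0.5287 0.3079]] [0.5406 0.3572 0.052 ] 0.04842901798572683
jaws in side crop [[191.6423  22.8593]
 [247.5094 109.0367]
 [166.8732  33.6959]
 [222.6275 118.7024]]
```

View pics/f.png

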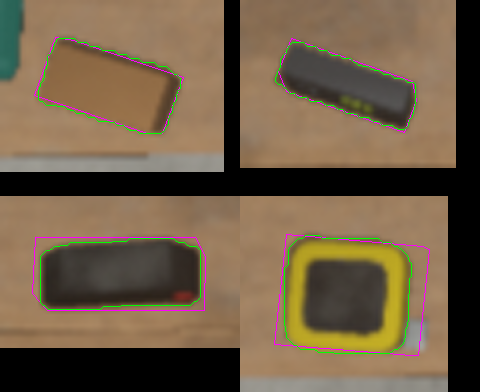

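```bash
cat > d.py <<'E'
# usage: d.py x y z yaw  -> delta in tool axes (rotvec deg, shift mm)
from h import *; import sys
s=ctrl.get_state(); x,y,z,a=map(float,sys.argv[1:5])
R0=R.from_quat(s['tcp_rot'])
Rt=R.from_matrix(np.array([[np.sin(a),np.cos(a),0],[-np.cos(a),np.sin(a),0],[0,0,-1]]).T@np.eye(3)) if 0 else R.from_matrix(np.c_[[-np.sin(a),np.cos(a),0],[np.cos(a),np.sin(a),0],[0,0,-1]])
np.set_printoptions(precision=2,suppress=True)
print('t',round(s['time'],2),'pos',s['eef_pos']*1000,'yaw',np.arctan2(*R0.as_matrix()[[1,0],1]),'open',round(s['opening'],3),'F',s['contact_force'])
print('turn',np.degrees((R0.inv()*Rt).as_rotvec()),'shift',R0.inv().apply(np.array([x,y,z])-s['eef_pos'])*1000)
E
python3 d.py .387 .2748 .13 -.327
```

```text
t 1.0 pos [265.8  620.44 253.33] yaw 1.1659969216866368 open 0.998 F [0.18 0.45 0.35]
turn [-0.   -0.   85.54] shift [-247.53 -269.97  123.33]
```

The manual's scale: shifts go in shares of 800 mm and turns go in shares of 180 degrees. Converting my numbers, -270 mm / 800 = -0.3375, 123 mm / 800 = 0.1538, 85.5 degrees / 180 = 0.475.

Call:
send_rows --rows "0 0 0.475 -0.3094 -0.3375 0.1538 0.5;0 0 0.475 -0.3094 -0.3375 0.1538 0.5;0 0 0.475 -0.3094 -0.3375 0.1538 0.5;0 0 0.475 -0.3094 -0.3375 0.1538 0.5;0 0 0.475 -0.3094 -0.3375 0.1538 0.5;0 0 0.475 -0.3094 -0.3375 0.1538 0.5;0 0 0.475 -0.3094 -0.3375 0.1538 0.5;0 0 0.475 -0.3094 -0.3375 0.1538 0.5"

```text
time: 2.0
eef_pos: [0.3873, 0.2734, 0.1299]
tcp_rot: [0.815, 0.579, -0.0, -0.0]
contact_force: [0.2, -0.4, 0.7]
opening: 0.749
finger_force: 0.0
```

```bash
python3 d.py .387 .2748 .028 -.327
```

```text
t 2.0 pos [387.26 273.38 129.93] yaw -0.3350814881294198 open 0.749 F [ 0.24 -0.36  0.68]
turn [-0.03  0.03 -0.46] shift [  1.31  -0.66 101.93]
```

To row units: 102 mm / 800 = 0.1275, 90 mm / 800 = 0.1125.

Call:
send_rows --rows "0 0 0 0.0013 0 0.0625 0.5;0 0 0 0.0013 0 0.1125 0.5;0 0 0 0.0013 0 0.1275 0.5;0 0 0 0.0013 0 0.1275 0.5;0 0 0 0.0013 0 0.1275 -1;0 0 0 0.0013 0 0.1275 -1;0 0 0 0.0013 0 0.1275 -1;0 0 0 0.0013 0 0.1275 -1" --grip_force 40

```text
time: 3.0
eef_pos: [0.3888, 0.2765, 0.0302]
tcp_rot: [0.813, 0.583, 0.002, 0.0]
contact_force: [-0.2, -0.5, 6.7]
opening: 0.362
finger_force: 42.1
```

To row units: -120 mm / 800 = -0.15, -100 mm / 800 = -0.125.

Call:
send_rows --rows "0 0 0 0 0 0 -1;0 0 0 0 0 0 -1;0 0 0 0 0 -0.0625 -1;0 0 0 0 0 -0.125 -1;0 0 0 0 0 -0.15 -1;0 0 0 0 0 -0.15 -1"

```text
time: 3.75
eef_pos: [0.3884, 0.2763, 0.1504]
tcp_rot: [0.813, 0.583, 0.002, 0.001]
contact_force: [-0.7, 0.2, -0.3]
opening: 0.365
finger_force: 41.2
```

```bash
python3 d.py .513 .060 .12 -1.535; python3 -c "
from h import *;shot('side','s1');shot('top','t1')
import cv2,numpy as np
a=cv2.imread('pics/s1.png')[130:310,180:380];b=cv2.imread('pics/t1.png')[150:330,140:340]
cv2.imwrite('pics/st1.png',cv2.resize(np.hstack([a,b]),None,fx=2,fy=2))"
```

```text
t 3.75 pos [388.36 276.26 150.41] yaw -0.32616395112552865 open 0.365 F [-0.73  0.23 -0.27]
turn [ 0.07 -0.29 69.26] shift [-165.02  187.25   30.55]
```

View pics/st1.png

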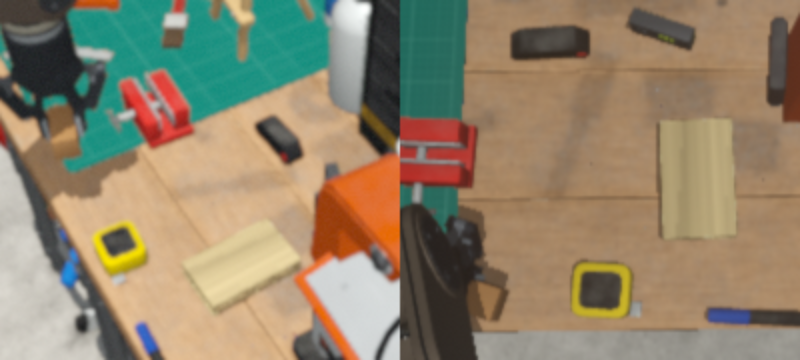

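To row units: 187 mm / 800 = 0.2338, -165 mm / 800 = -0.2063, 69 degrees / 180 = 0.3833.

Call:
send_rows --rows "0 0 0.3833 -0.2063 0.2338 0.0375 -1;0 0 0.3833 -0.2063 0.2338 0.0375 -1;0 0 0.3833 -0.2063 0.2338 0.0375 -1;0 0 0.3833 -0.2063 0.2338 0.0375 -1;0 0 0.3833 -0.2063 0.2338 0.0375 -1;0 0 0.3833 -0.2063 0.2338 0.0375 -1;0 0 0.3833 -0.2063 0.2338 0.0375 -1;0 0 0.3833 -0.2063 0.2338 0.0375 -1"

```text
time: 4.85
eef_pos: [0.5102, 0.0595, 0.1162]
tcp_rot: [1.0, 0.02, -0.002, -0.0]
contact_force: [0.6, 0.2, -0.9]
opening: 0.366
finger_force: 41.3
```

```bash
python3 d.py .513 .060 .06 -1.535
```

```text
t 4.85 pos [510.21  59.51 116.18] yaw -1.5298677258184956 open 0.366 F [ 0.57  0.17 -0.87]
turn [-0.03  0.23  0.29] shift [ 3.04 -0.35 56.17]
```

To row units: 56 mm / 800 = 0.07, 50 mm / 800 = 0.0625.

Call:
send_rows --rows "0 0 0 0.005 0 0.0375 -1;0 0 0 0.005 0 0.0625 -1;0 0 0 0.005 0 0.07 -1;0 0 0 0.005 0 0.07 -1"

```text
time: 5.35
eef_pos: [0.515, 0.0598, 0.0617]
tcp_rot: [1.0, 0.02, -0.001, -0.0]
contact_force: [-0.2, 0.3, -0.5]
opening: 0.365
finger_force: 41.2
```

To row units: 3 mm / 800 = 0.0038, 1.5 mm / 800 = 0.0019.

Call:
send_rows --rows "0 0 0 0 0 0.0019 -1;0 0 0 0 0 0.0038 -1;0 0 0 0 0 0.0038 -1"

```text
time: 5.72
eef_pos: [0.5158, 0.0597, 0.0597]
tcp_rot: [1.0, 0.02, 0.0, 0.0]
contact_force: [-1.1, 0.5, -0.5]
opening: 0.367
finger_force: 41.2
```

To row units: 3 mm / 800 = 0.0038, 1.5 mm / 800 = 0.0019.

Call:
send_rows --rows "0 0 0 0 0 0.0019 -1;0 0 0 0 0 0.0038 -1;0 0 0 0 0 0.0038 -1"

```text
time: 6.1
eef_pos: [0.5154, 0.0597, 0.0561]
tcp_rot: [1.0, 0.02, -0.0, -0.0]
contact_force: [-0.8, -0.6, 0.1]
opening: 0.364
finger_force: 41.2
```

To row units: 2 mm / 800 = 0.0025, 1 mm / 800 = 0.0013.

Call:
send_rows --rows "0 0 0 0 0 0.0013 -1;0 0 0 0 0 0.0025 -1;0 0 0 0 0 0.0025 -1"

```text
time: 6.48
eef_pos: [0.5156, 0.0597, 0.0554]
tcp_rot: [1.0, 0.02, -0.0, 0.0]
contact_force: [-4.1, -0.3, 7.2]
opening: 0.363
finger_force: 42.2
```

To row units: -100 mm / 800 = -0.125, -90 mm / 800 = -0.1125.

Call:
send_rows --rows "0 0 0 0 0 -0.0006 0.3;0 0 0 0 0 -0.0006 0.3;0 0 0 0 0 -0.0006 0.3;0 0 0 0 0 -0.05 0.3;0 0 0 0 0 -0.1125 0.5;0 0 0 0 0 -0.125 0.5;0 0 0 0 0 -0.125 0.5"

```text
time: 7.35
eef_pos: [0.5158, 0.0597, 0.1547]
tcp_rot: [1.0, 0.02, 0.001, 0.0]
contact_force: [-0.7, -0.7, -0.6]
opening: 0.748
finger_force: 0.0
```

```bash
python3 d.py .684 .1005 .15 -.356
```

```text
t 7.35 pos [515.77  59.67 154.73] yaw -1.5305019536728475 open 0.748 F [-0.73 -0.73 -0.56]
turn [  0.05  -0.06 -67.29] shift [169.73 -34.03   4.94]
```

To row units: 170 mm / 800 = 0.2125, -34 mm / 800 = -0.0425, -67 degrees / 180 = -0.3722.

Call:
send_rows --rows "0 0 -0.3722 0.2125 -0.0425 0.0063 0.5;0 0 -0.3722 0.2125 -0.0425 0.0063 0.5;0 0 -0.3722 0.2125 -0.0425 0.0063 0.5;0 0 -0.3722 0.2125 -0.0425 0.0063 0.5;0 0 -0.3722 0.2125 -0.0425 0.0063 0.5;0 0 -0.3722 0.2125 -0.0425 0.0063 0.5;0 0 -0.3722 0.2125 -0.0425 0.0063 0.5;0 0 -0.3722 0.2125 -0.0425 0.0063 0.5"

```text
time: 8.35
eef_pos: [0.6827, 0.1004, 0.1462]
tcp_rot: [0.823, 0.568, -0.002, -0.001]
contact_force: [0.5, -0.2, -0.3]
opening: 0.751
finger_force: 0.0
```

```bash
python3 d.py .684 .1005 .031 -.356
```

```text
t 8.35 pos [682.67 100.44 146.2 ] yaw -0.36187670474954897 open 0.751 F [ 0.46 -0.19 -0.27]
turn [-0.26  0.1  -0.34] shift [  0.72   1.74 115.2 ]
```

Call:
send_rows --rows "0 0 0 0.0013 0.0013 0.0625 0.5;0 0 0 0.0013 0.0013 0.1125 0.5;0 0 0 0.0013 0.0013 0.135 0.5;0 0 0 0.0013 0.0013 0.1413 0.5;0 0 0 0.0013 0.0013 0.1438 0.5;0 0 0 0.0013 0.0013 0.1438 -1;0 0 0 0.0013 0.0013 0.1438 -1;0 0 0 0.0013 0.0013 0.1438 -1"

```text
time: 9.35
eef_pos: [0.6862, 0.1011, 0.0358]
tcp_rot: [0.823, 0.569, 0.001, 0.001]
contact_force: [-0.1, -0.1, -0.2]
opening: 0.212
finger_force: 39.7
```

Call:
send_rows --rows "0 0 0 0 0 0 -1;0 0 0 0 0 0 -1;0 0 0 0 0 0 -1"

```text
time: 9.72
eef_pos: [0.6862, 0.1011, 0.0357]
tcp_rot: [0.823, 0.569, 0.001, 0.001]
contact_force: [-0.6, 1.3, 5.4]
opening: 0.21
finger_force: 40.6
```

To row units: -120 mm / 800 = -0.15, -100 mm / 800 = -0.125.

Call:
send_rows --rows "0 0 0 0 0 -0.0625 -1;0 0 0 0 0 -0.125 -1;0 0 0 0 0 -0.15 -1;0 0 0 0 0 -0.15 -1"

```text
time: 10.22
eef_pos: [0.6858, 0.1011, 0.1552]
tcp_rot: [0.823, 0.569, 0.001, 0.001]
contact_force: [0.6, -0.3, -1.7]
opening: 0.217
finger_force: 39.8
```

```bash
python3 d.py .515 .060 .14 -1.532; cat > m2.py <<'E'
from fit import *
np.set_printoptions(precision=4,suppress=True)
p=shot('top','t2');s=shot('side','s2')
for n,q in(('top',p),('side',s)):
  P=hull(q,.514,.0598,.036-np.pi/2,(.032,.064,.034),.0255); uv=w2p(q,P)
  B=hull(q,.513,.060,.036,(.13,.08,.0255),0); ub=w2p(q,B)
  c=ub.mean(0).astype(int); k=5; a=q['color'][c[1]-45:c[1]+45,c[0]-45:c[0]+45,::-1]
  o=cv2.resize(a,None,fx=k,fy=k,interpolation=cv2.INTER_CUBIC)
  o2=o.copy()
  for h in(uv,ub):
    cv2.polylines(o2,[cv2.convexHull(np.round(((h-c+45+.5)*k)).astype(np.int32))],True,(255,0,255),1)
  cv2.imwrite('pics/%s_o.png'%n,np.hstack([o2]))
a=np.hstack([cv2.imread('pics/top_o.png'),cv2.imread('pics/side_o.png')]);cv2.imwrite('pics/o2.png',cv2.resize(a,(800,400)))
E
python3 m2.py
```

```text
t 10.22 pos [685.76 101.07 155.16] yaw -0.36122651928429506 open 0.217 F [ 0.64 -0.32 -1.72]
turn [ 0.07 -0.1  67.08] shift [ -98.78 -145.25   14.8 ]
```

View pics/o2.png

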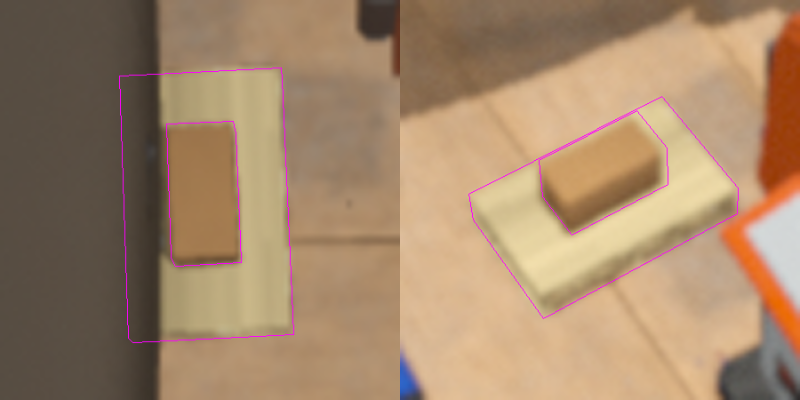

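To row units: -145 mm / 800 = -0.1813, -98 mm / 800 = -0.1225, 67 degrees / 180 = 0.3722.

Call:
send_rows --rows "0 0 0.3722 -0.1225 -0.1813 0.0125 -1;0 0 0.3722 -0.1225 -0.1813 0.0125 -1;0 0 0.3722 -0.1225 -0.1813 0.0125 -1;0 0 0.3722 -0.1225 -0.1813 0.0125 -1;0 0 0.3722 -0.1225 -0.1813 0.0125 -1;0 0 0.3722 -0.1225 -0.1813 0.0125 -1;0 0 0.3722 -0.1225 -0.1813 0.0125 -1;0 0 0.3722 -0.1225 -0.1813 0.0125 -1"

```text
time: 11.32
eef_pos: [0.5134, 0.0607, 0.1417]
tcp_rot: [1.0, 0.02, -0.002, -0.0]
contact_force: [-1.0, 0.3, -1.3]
opening: 0.212
finger_force: 39.9
```

```bash
python3 d.py .515 .060 .1 -1.532
```

```text
t 11.32 pos [513.41  60.71 141.69] yaw -1.530009849958538 open 0.212 F [-0.96  0.28 -1.3 ]
turn [-0.03  0.28  0.11] shift [ 1.77  0.8  41.68]
```

To row units: 42 mm / 800 = 0.0525, 40 mm / 800 = 0.05.

Call:
send_rows --rows "0 0 0 0.0013 0.001 0.025 -1;0 0 0 0.0013 0.001 0.045 -1;0 0 0 0.0013 0.001 0.05 -1;0 0 0 0.0013 0.001 0.0525 -1;0 0 0 0.0013 0.001 0.0525 -1"

```text
time: 11.95
eef_pos: [0.5164, 0.0599, 0.1027]
tcp_rot: [1.0, 0.02, 0.0, 0.0]
contact_force: [-0.0, 0.2, -1.1]
opening: 0.214
finger_force: 39.8
```

To row units: 2 mm / 800 = 0.0025, 1 mm / 800 = 0.0013.

Call:
send_rows --rows "0 0 0 0 0 0.0013 -1;0 0 0 0 0 0.0025 -1;0 0 0 0 0 0.0025 -1"

```text
time: 12.32
eef_pos: [0.5161, 0.0599, 0.1004]
tcp_rot: [1.0, 0.02, 0.0, 0.0]
contact_force: [-0.4, 0.2, -0.9]
opening: 0.211
finger_force: 39.8
```

To row units: 3.5 mm / 800 = 0.0044, 3 mm / 800 = 0.0038.

Call:
send_rows --rows "0 0 0 0 0 0.0019 -1;0 0 0 0 0 0.0038 -1;0 0 0 0 0 0.0044 -1;0 0 0 0 0 0.0044 -1"

```text
time: 12.82
eef_pos: [0.516, 0.0599, 0.0967]
tcp_rot: [1.0, 0.02, -0.0, -0.0]
contact_force: [-0.2, -0.4, -0.2]
opening: 0.21
finger_force: 39.8
```

To row units: 1.5 mm / 800 = 0.0019, 1 mm / 800 = 0.0013.

Call:
send_rows --rows "0 0 0 0 0 0.0013 -1;0 0 0 0 0 0.0019 -1;0 0 0 0 0 0.0019 -1"

```text
time: 13.2
eef_pos: [0.516, 0.0599, 0.0953]
tcp_rot: [1.0, 0.02, -0.0, -0.0]
contact_force: [0.8, -0.4, -0.7]
opening: 0.217
finger_force: 39.8
```

To row units: 1 mm / 800 = 0.0013, 0.5 mm / 800 = 0.0006.

Call:
send_rows --rows "0 0 0 0 0 0.0006 -1;0 0 0 0 0 0.0013 -1;0 0 0 0 0 0.0013 -1"

```text
time: 13.58
eef_pos: [0.5162, 0.0599, 0.0949]
tcp_rot: [1.0, 0.02, -0.0, 0.0]
contact_force: [-3.2, -0.1, 4.6]
opening: 0.212
finger_force: 40.4
```

To row units: -80 mm / 800 = -0.1, -40 mm / 800 = -0.05.

Call:
send_rows --rows "0 0 0 0 0 -0.0006 -0.2;0 0 0 0 0 -0.0006 0;0 0 0 0 0 -0.0006 0.2;0 0 0 0 0 -0.0006 0.2;0 0 0 0 0 -0.05 0.2;0 0 0 0 0 -0.1 0.5;0 0 0 0 0 -0.1 0.5"

```text
time: 14.45
eef_pos: [0.5186, 0.0597, 0.1784]
tcp_rot: [1.0, 0.02, 0.004, 0.0]
contact_force: [-0.3, 0.7, 0.1]
opening: 0.754
finger_force: 0.0
```

```bash
python3 d.py .669 .225 .13 .035
```

```text
t 14.45 pos [518.61  59.72 178.44] yaw -1.5304694543970108 open 0.754 F [-0.34  0.71  0.07]
turn [  0.42  -0.33 -89.69] shift [ 156.52 -159.13   49.6 ]
```

To row units: -159 mm / 800 = -0.1988, 156 mm / 800 = 0.195, -89.5 degrees / 180 = -0.4972.

Call:
send_rows --rows "0 0 -0.4972 0.195 -0.1988 0 0.5;0 0 -0.4972 0.195 -0.1988 0 0.5;0 0 -0.4972 0.195 -0.1988 0 0.5;0 0 -0.4972 0.195 -0.1988 0 0.5;0 0 -0.4972 0.195 -0.1988 0.0313 0.5;0 0 -0.4972 0.195 -0.1988 0.0625 0.5;0 0 -0.4972 0.195 -0.1988 0.0625 0.5;0 0 -0.4972 0.195 -0.1988 0.0625 0.5"

```text
time: 15.45
eef_pos: [0.6643, 0.2248, 0.1214]
tcp_rot: [0.716, 0.698, -0.002, -0.001]
contact_force: [-0.4, -0.2, 0.4]
opening: 0.749
finger_force: 0.0
```

To row units: -3 degrees / 180 = -0.0167.

Call:
send_rows --rows "0 0 -0.0167 0 0 0 0.5;0 0 0 0 0 0 0.5"

```text
time: 15.7
eef_pos: [0.6647, 0.2249, 0.1223]
tcp_rot: [0.718, 0.696, -0.001, -0.001]
contact_force: [0.9, -0.4, -0.1]
opening: 0.75
finger_force: 0.0
```

```bash
python3 d.py .669 .225 .030 .035
```

```text
t 15.7 pos [664.65 224.86 122.26] yaw -0.03161824198317498 open 0.75 F [ 0.86 -0.36 -0.14]
turn [-0.16  0.03 -3.82] shift [ 0.34  4.6  92.24]
```

To row units: 90 mm / 800 = 0.1125, 87 mm / 800 = 0.1088, -3.8 degrees / 180 = -0.0211.

Call:
send_rows --rows "0 0 -0.0211 0 0.005 0.05 0.5;0 0 -0.0211 0 0.005 0.0875 0.5;0 0 -0.0211 0 0.005 0.1088 0.5;0 0 -0.0211 0 0.005 0.1125 0.5;0 0 -0.0211 0 0.005 0.1125 0.5;0 0 -0.0211 0 0.005 0.1125 -1;0 0 -0.0211 0 0.005 0.1125 -1;0 0 -0.0211 0 0.005 0.1125 -1"

```text
time: 16.7
eef_pos: [0.6704, 0.2251, 0.036]
tcp_rot: [0.694, 0.72, 0.001, 0.001]
contact_force: [-0.4, -0.3, 4.1]
opening: 0.34
finger_force: 41.0
```

Call:
send_rows --rows "0 0 0 0 0 0 -1;0 0 0 0 0 0 -1;0 0 0 0 0 0 -1"

```text
time: 17.08
eef_pos: [0.6705, 0.2251, 0.036]
tcp_rot: [0.694, 0.72, 0.001, 0.001]
contact_force: [-0.6, 0.4, 6.1]
opening: 0.339
finger_force: 41.2
```

To row units: -80 mm / 800 = -0.1, -50 mm / 800 = -0.0625.

Call:
send_rows --rows "0 0 0 0 0 -0.0625 -1;0 0 0 0 0 -0.1 -1;0 0 0 0 0 -0.1 -1;0 0 0 0 0 -0.1 -1"

```text
time: 17.58
eef_pos: [0.668, 0.2246, 0.1116]
tcp_rot: [0.694, 0.72, -0.002, -0.001]
contact_force: [-0.4, -0.1, -2.8]
opening: 0.339
finger_force: 40.5
```

```bash
python3 d.py .533 .177 .10 -1.616; cat > m3.py <<'E'
from fit import *;import sys
p=shot('top');s=shot('side')
a=cv2.resize(p['color'][130:300,150:360,::-1],None,fx=2,fy=2,interpolation=2);b=cv2.resize(s['color'][130:300,200:390,::-1],None,fx=2,fy=2,interpolation=2)
cv2.imwrite('pics/%s.png'%sys.argv[1],np.hstack([a,b]))
E
python3 m3.py o3
```

```text
t 17.57 pos [668.03 224.59 111.65] yaw 0.035707908201774906 open 0.339 F [-0.44 -0.13 -2.83]
turn [-0.15  0.22 94.64] shift [ -42.73 -136.59   12.22]
```

View pics/o3.png

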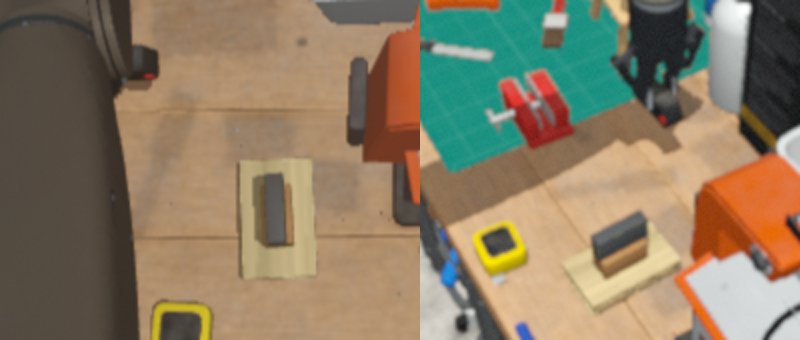

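To row units: -136 mm / 800 = -0.17, -43 mm / 800 = -0.0538, 94.5 degrees / 180 = 0.525.

Call:
send_rows --rows "0 0 0.525 -0.0538 -0.17 -0.0125 -1;0 0 0.525 -0.0538 -0.17 -0.0125 -1;0 0 0.525 -0.0538 -0.17 -0.0125 -1;0 0 0.525 -0.0538 -0.17 -0.0125 -1;0 0 0.525 -0.0538 -0.17 -0.0125 -1;0 0 0.525 -0.0538 -0.17 -0.0125 -1;0 0 0.525 -0.0538 -0.17 -0.0125 -1;0 0 0.525 -0.0538 -0.17 -0.0125 -1"

```text
time: 18.68
eef_pos: [0.534, 0.1769, 0.1224]
tcp_rot: [0.999, 0.05, -0.002, 0.0]
contact_force: [-0.4, 1.1, -2.9]
opening: 0.338
finger_force: 40.7
```

```bash
python3 d.py .533 .177 .042 -1.616
```

```text
t 18.68 pos [534.01 176.87 122.36] yaw -1.4704478846760831 open 0.338 F [-0.36  1.08 -2.92]
turn [0.02 0.2  8.34] shift [-0.71 -0.24 80.36]
```

To row units: 78 mm / 800 = 0.0975, 75 mm / 800 = 0.0938, 8.3 degrees / 180 = 0.0461.

Call:
send_rows --rows "0 0 0.0461 -0.0013 0 0.0375 -1;0 0 0.0461 -0.0013 0 0.075 -1;0 0 0.0461 -0.0013 0 0.0938 -1;0 0 0.0461 -0.0013 0 0.0975 -1;0 0 0.0461 -0.0013 0 0.0975 -1"

```text
time: 19.3
eef_pos: [0.5347, 0.177, 0.0468]
tcp_rot: [1.0, -0.019, 0.0, -0.0]
contact_force: [0.1, 0.3, -2.1]
opening: 0.338
finger_force: 40.6
```

To row units: 3 mm / 800 = 0.0038, 1.5 mm / 800 = 0.0019.

Call:
send_rows --rows "0 0 0 0 0 0.0019 -1;0 0 0 0 0 0.0038 -1;0 0 0 0 0 0.0038 -1"

```text
time: 19.68
eef_pos: [0.5343, 0.177, 0.0436]
tcp_rot: [1.0, -0.019, 0.0, -0.0]
contact_force: [-0.4, 0.6, -1.8]
opening: 0.339
finger_force: 40.7
```

To row units: 5.5 mm / 800 = 0.0069, 4 mm / 800 = 0.005.

Call:
send_rows --rows "0 0 0 0 0 0.0025 -1;0 0 0 0 0 0.005 -1;0 0 0 0 0 0.0069 -1;0 0 0 0 0 0.0069 -1"

```text
time: 20.18
eef_pos: [0.534, 0.1769, 0.0375]
tcp_rot: [1.0, -0.019, -0.0, 0.0]
contact_force: [0.3, -0.3, -2.8]
opening: 0.341
finger_force: 40.7
```

To row units: 2 mm / 800 = 0.0025, 1 mm / 800 = 0.0013.

Call:
send_rows --rows "0 0 0 0 0 0.0013 -1;0 0 0 0 0 0.0025 -1;0 0 0 0 0 0.0025 -1"

```text
time: 20.55
eef_pos: [0.5343, 0.177, 0.036]
tcp_rot: [1.0, -0.019, 0.0, 0.0]
contact_force: [-0.8, 0.6, -0.2]
opening: 0.338
finger_force: 40.8
```

Touching down; release, lift, and head for the tin.

Call:
send_rows --rows "0 0 0 0 0 0.0006 -0.1;0 0 0 0 0 0.0006 0.1;0 0 0 0 0 0.0006 0.1;0 0 0 0 0 -0.05 0.1;0 0 0 0 0 -0.125 0.1;0 0 0 0 0 -0.1625 1;0 0 0 0 0 -0.1625 1"

```text
time: 21.42
eef_pos: [0.5363, 0.1773, 0.1695]
tcp_rot: [1.0, -0.019, 0.004, -0.001]
contact_force: [-0.9, 0.2, 0.1]
opening: 0.946
finger_force: 0.0
```

```bash
cat > tin.py <<'E'
from fit import *
p=shot('top','t4')
print([(round(r['p'],2),c2w(p,r['position']).round(4)) for r in ctrl.look_for(p,'glue_tin')])
m,im=mask(p,(395,274,40,40))
t=np.linspace(0,2*np.pi,60)
def cost(q):
    P=np.vstack([np.c_[q[0]+.028*np.cos(t),q[1]+.028*np.sin(t),0*t+z] for z in(0,.085)])
    uv=(w2p(p,P)-[387,266]+.5)*4-.5
    r=np.zeros(m.shape,np.uint8);cv2.fillConvexPoly(r,cv2.convexHull(np.round(uv*16).astype(np.int32)),1,shift=4)
    return 1-(m&(r>0)).sum()/(m|(r>0)).sum()
r=min((minimize(cost,[.385+a,-.19+b],method='Nelder-Mead',options=dict(initial_simplex=[[.385+a,-.19+b],[.395+a,-.19+b],[.385+a,-.2+b]])) for a in(-.01,0,.01) for b in (-.01,0,.01)),key=lambda r:r.fun);print(r.x,r.fun)
E
python3 tin.py; python3 d.py .39 -.193 .2 -.8
```

```text
[(0.72, array([ 0.3895, -0.1911,  0.0849]))]
[ 0.39064733 -0.19838838] 0.10360848691342728
t 21.52 pos [533.66 176.89 165.03] yaw -1.6090669183379849 open 0.998 F [ 0.05 -0.39 -0.96]
turn [ -0.01   0.05 -46.36] shift [-129.43  375.12  -34.8 ]
```

```bash
python3 d.py .391 -.197 .2 -.045
```

```text
t 21.52 pos [533.66 176.89 165.03] yaw -1.6090669183379849 open 0.998 F [ 0.05 -0.39 -0.96]
turn [ -0.04   0.05 -89.61] shift [-128.28  379.08  -34.8 ]
```

To row units: 379 mm / 800 = 0.4738, -128 mm / 800 = -0.16, -89.5 degrees / 180 = -0.4972.

Call:
send_rows --rows "0 0 -0.0556 -0.05 0 -0.0438 1;0 0 -0.4972 -0.16 0.4738 -0.0438 1;0 0 -0.4972 -0.16 0.4738 -0.0438 1;0 0 -0.4972 -0.16 0.4738 -0.0438 1;0 0 -0.4972 -0.16 0.4738 -0.0438 1;0 0 -0.4972 -0.16 0.4738 -0.0438 1;0 0 -0.4972 -0.16 0.4738 -0.0438 1;0 0 -0.4972 -0.16 0.4738 -0.0438 1"

```text
time: 22.52
eef_pos: [0.3957, -0.1809, 0.1984]
tcp_rot: [0.81, 0.586, -0.001, -0.002]
contact_force: [1.0, -0.3, -1.0]
opening: 1.002
finger_force: 0.0
```

```bash
python3 d.py .391 -.197 .065 -.045; python3 tin.py;python3 d.py .391 -.197 .065 -.045; python3 m1.py | head -3
```

```text
t 22.52 pos [ 395.69 -180.93  198.43] yaw -0.3176483176035284 open 1.002 F [ 1.01 -0.26 -0.96]
turn [ -0.21  -0.12 -15.62] shift [-16.94   1.08 133.4 ]
[]
t 22.62 pos [ 395.44 -183.27  198.78] yaw -0.32701772988032685 open 1.0 F [ 0.09  0.36 -0.95]
turn [ -0.21  -0.03 -16.16] shift [-14.42   0.7  133.77]Traceback (most recent call last):
  File "tin.py", line 4, in <module>
    m,im=mask(p,(395,274,40,40))
         ~~~~^^^^^^^^^^^^^^^^^^^
  File "fit.py", line 14, in mask
    n,l,st,_=cv2.connectedComponentsWithStats(m); b=1+st[1:,4].argmax()
                                                      ~~~~~~~~~~~~~~~^^
ValueError: attempt to get argmax of an empty sequence
Traceback (most recent call last):
  File "m1.py", line 5, in <module>
    print('block',fit(p,(170,285,40,27),(.39,.267,.3),(.032,.064,.034),save='fb'))
                  ~~~^^^^^^^^^^^^^^^^^^^^^^^^^^^^^^^^^^^^^^^^^^^^^^^^^^^^^^^^^^^^
  File "fit.py", line 17, in fit
    m,im=mask(p,rect,k)
         ~~~~^^^^^^^^^^
  File "fit.py", line 14, in mask
    n,l,st,_=cv2.connectedComponentsWithStats(m); b=1+st[1:,4].argmax()
                                                      ~~~~~~~~~~~~~~~^^
ValueError: attempt to get argmax of an empty sequence
```

To row units: 50 mm / 800 = 0.0625, 30 mm / 800 = 0.0375, -16 degrees / 180 = -0.0889.

Call:
send_rows --rows "0 0 -0.0556 -0.0188 0 0.0375 1;0 0 -0.0889 -0.0188 0 0.0625 1;0 0 -0.0889 -0.0188 0 0.0625 1;0 0 -0.0889 -0.0188 0 0.0625 1"

```text
time: 23.18
eef_pos: [0.3929, -0.1936, 0.1508]
tcp_rot: [0.723, 0.691, 0.0, -0.0]
contact_force: [0.1, -0.1, -0.3]
opening: 1.003
finger_force: 0.0
```

```bash
python3 d.py .391 -.197 .065 -.045; python3 -c "
from h import *
p=shot('side');u=p['color'][290:470,230:400,::-1];cv2.imwrite('pics/o5.png',cv2.resize(u,None,fx=3,fy=3))"
```

```text
t 23.18 pos [ 392.91 -193.59  150.82] yaw -0.044149900226845125 open 1.003 F [ 0.08 -0.15 -0.32]
turn [-0.02 -0.03  0.05] shift [-3.53 -1.73 85.82]
```

View pics/o5.png

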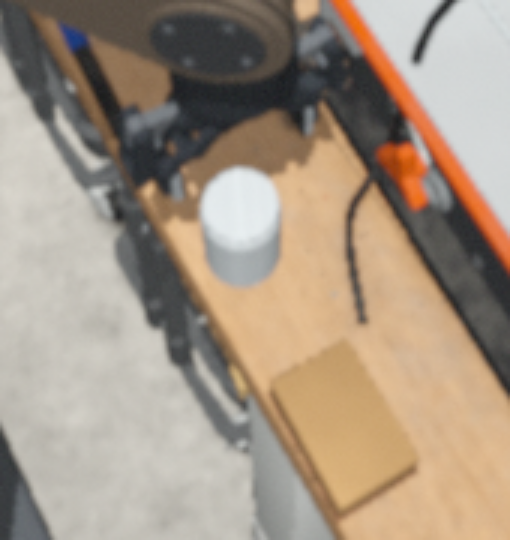

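```bash
python3 -c "
from h import *
p=shot('side')
print(p2w(p,[[230+240/3,290+208/3]],.085), p2w(p,[[230+240/3,290+247/3]],.0))
q=ctrl.read_camera('top');print(p2w(q,[[417.5,293]],.085))
s=ctrl.get_state();print((w2p(p,s['eef_pos'])-[230,290])*3)"
```

```text
[[ 0.38697123 -0.205885    0.085     ]] [[ 0.38908224 -0.19896764  0.        ]]
[[ 0.3912687  -0.20198398  0.085     ]]
[[237.38579275 145.59703758]]
```

To row units: 84 mm / 800 = 0.105, 80 mm / 800 = 0.1.

Call:
send_rows --rows "0 0 0 -0.0088 -0.0025 0 1;0 0 0 -0.0088 -0.0025 0.0313 1;0 0 0 -0.0088 -0.0025 0.0688 1;0 0 0 -0.0088 -0.0025 0.1 1;0 0 0 -0.0088 -0.0025 0.105 1;0 0 0 -0.0088 -0.0025 0.105 1;0 0 0 -0.0088 -0.0025 0.105 -0.2;0 0 0 -0.0088 -0.0025 0.105 -0.2"

```text
time: 24.32
eef_pos: [0.3908, -0.202, 0.0684]
tcp_rot: [0.722, 0.692, -0.0, 0.001]
contact_force: [-2.7, 0.4, 5.0]
opening: 0.644
finger_force: 41.1
```

Call:
send_rows --rows "0 0 0 0 0 0 -0.2;0 0 0 0 0 0 -0.2;0 0 0 0 0 0 -0.2"

```text
time: 24.7
eef_pos: [0.3908, -0.2019, 0.0684]
tcp_rot: [0.722, 0.692, -0.0, 0.001]
contact_force: [-1.4, 0.5, 5.9]
opening: 0.642
finger_force: 41.7
```

To row units: -125 mm / 800 = -0.1563, -90 mm / 800 = -0.1125.

Call:
send_rows --rows "0 0 0 0 0 -0.05 -0.2;0 0 0 0 0 -0.1125 -0.2;0 0 0 0 0 -0.1563 -0.2;0 0 0 0 0 -0.1563 -0.2"

```text
time: 25.2
eef_pos: [0.3917, -0.2023, 0.1947]
tcp_rot: [0.722, 0.692, 0.0, 0.004]
contact_force: [-0.8, 0.5, -4.5]
opening: 0.644
finger_force: 45.2
```

```bash
python3 d.py .537 .267 .2 -.045
```

```text
t 25.2 pos [ 391.67 -202.34  194.66] yaw -0.04330671488190637 open 0.644 F [-0.8   0.48 -4.51]
turn [0.33 0.25 0.1 ] shift [475.17 124.9   -6.74]
```

To row units: 450 mm / 800 = 0.5625, 400 mm / 800 = 0.5.

Call:
send_rows --rows "0 0 0 0.0625 0.0063 -0.0088 -0.2;0 0 0 0.125 0.0125 -0.0088 -0.2;0 0 0 0.2 0.025 -0.0088 -0.2;0 0 0 0.275 0.05 -0.0088 -0.2;0 0 0 0.35 0.075 -0.0088 -0.2;0 0 0 0.425 0.1063 -0.0088 -0.2;0 0 0 0.5 0.1313 -0.0088 -0.2;0 0 0 0.5625 0.15 -0.0088 -0.2"

```text
time: 26.2
eef_pos: [0.5287, 0.2449, 0.195]
tcp_rot: [0.722, 0.692, -0.002, -0.001]
contact_force: [-0.1, 0.0, -2.7]
opening: 0.643
finger_force: 45.2
```

To row units: 25 mm / 800 = 0.0313, 20 mm / 800 = 0.025.

Call:
send_rows --rows "0 0 0 0.025 0.0063 0 -0.2;0 0 0 0.0313 0.0063 0 -0.2;0 0 0 0.0313 0.0063 0 -0.2;0 0 0 0.0313 0.0063 0 -0.2"

```text
time: 26.7
eef_pos: [0.5355, 0.2664, 0.1985]
tcp_rot: [0.723, 0.691, -0.0, -0.0]
contact_force: [-0.3, -0.2, -3.1]
opening: 0.645
finger_force: 45.2
```

```bash
python3 d.py .537 .267 .076 -.045; python3 m3.py o6
```

```text
t 26.7 pos [535.52 266.38 198.51] yaw -0.045025486275076784 open 0.645 F [-0.29 -0.22 -3.06]
turn [-0.04  0.04 -0.  ] shift [  0.77   1.54 122.51]
```

View pics/o6.png

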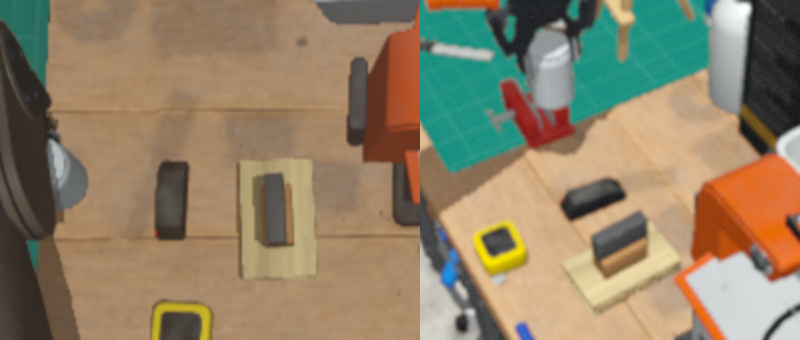

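To row units: 122 mm / 800 = 0.1525, 120 mm / 800 = 0.15.

Call:
send_rows --rows "0 0 0 0.0013 0.0013 0.05 -0.2;0 0 0 0.0013 0.0013 0.1 -0.2;0 0 0 0.0013 0.0013 0.1375 -0.2;0 0 0 0.0013 0.0013 0.15 -0.2;0 0 0 0.0013 0.0013 0.1525 -0.2;0 0 0 0.0013 0.0013 0.1525 -0.2"

```text
time: 27.55
eef_pos: [0.5381, 0.269, 0.0786]
tcp_rot: [0.722, 0.691, 0.001, 0.001]
contact_force: [0.2, -0.3, -4.0]
opening: 0.638
finger_force: 45.2
```

To row units: 5 mm / 800 = 0.0063, 4.5 mm / 800 = 0.0056.

Call:
send_rows --rows "0 0 0 0 0 0.0019 -0.2;0 0 0 0 0 0.0038 -0.2;0 0 0 0 0 0.0056 -0.2;0 0 0 0 0 0.0063 -0.2;0 0 0 0 0 0.0063 -0.2"

```text
time: 28.18
eef_pos: [0.5368, 0.2688, 0.0718]
tcp_rot: [0.722, 0.692, -0.0, -0.0]
contact_force: [0.6, 0.1, -3.7]
opening: 0.642
finger_force: 45.2
```

To row units: 3 mm / 800 = 0.0038, 2 mm / 800 = 0.0025.

Call:
send_rows --rows "0 0 0 0 0 0.0013 -0.2;0 0 0 0 0 0.0025 -0.2;0 0 0 0 0 0.0038 -0.2;0 0 0 0 0 0.0038 -0.2"

```text
time: 28.68
eef_pos: [0.5369, 0.2687, 0.0688]
tcp_rot: [0.722, 0.692, -0.0, -0.0]
contact_force: [-0.3, -0.5, -3.6]
opening: 0.639
finger_force: 45.2
```

To row units: 1.2 mm / 800 = 0.0015, 0.7 mm / 800 = 0.0009.

Call:
send_rows --rows "0 0 0 0 0 0.0009 -0.2;0 0 0 0 0 0.0015 -0.2;0 0 0 0 0 0.0015 -0.2"

```text
time: 29.05
eef_pos: [0.537, 0.2689, 0.0685]
tcp_rot: [0.722, 0.692, 0.0, -0.0]
contact_force: [-2.8, -0.6, 3.5]
opening: 0.642
finger_force: 45.7
```

Contact. Release, lift and retreat to the left, clear of the view.

To row units: -180 mm / 800 = -0.225, -150 mm / 800 = -0.1875.

Call:
send_rows --rows "0 0 0 0 0 -0.0004 0.6;0 0 0 0 0 -0.0004 0.9;0 0 0 0 0 -0.0004 0.9;0 0 0 0 0 -0.0004 0.9;0 0 0 0 0 -0.05 0.9;0 0 0 0 0 -0.1125 0.9;0 0 0 0 0 -0.1875 0.9;0 0 0 0 0 -0.225 0.9"

```text
time: 30.05
eef_pos: [0.5382, 0.2692, 0.2523]
tcp_rot: [0.722, 0.692, 0.003, 0.001]
contact_force: [0.6, 0.3, -0.4]
opening: 0.947
finger_force: 0.0
```

To row units: 300 mm / 800 = 0.375, 250 mm / 800 = 0.3125.

Call:
send_rows --rows "0 0 0 0.0625 -0.05 0 0.9;0 0 0 0.125 -0.1 0 0.9;0 0 0 0.1875 -0.15 0 0.9;0 0 0 0.25 -0.2 0 0.9;0 0 0 0.3125 -0.25 0 0.9;0 0 0 0.375 -0.2875 0 0.9;0 0 0 0.375 -0.2875 0 0.9;0 0 0 0.375 -0.2875 0 0.9"

```text
time: 31.05
eef_pos: [0.3199, 0.5785, 0.2472]
tcp_rot: [0.722, 0.692, -0.0, 0.0]
contact_force: [0.8, 0.4, -0.9]
opening: 0.95
finger_force: 0.0
```

```bash
cat > fin.py <<'E'
from fit import *
np.set_printoptions(precision=4,suppress=True)
p=shot('top','tf');s=shot('side','sf')
V=np.array([.5406,.3572]);a=-.046
def inv(x): return np.array([[np.cos(a),np.sin(a)],[-np.sin(a),np.cos(a)]])@(np.array(x)[:2]-V)
for t in('glue_tin','stapler','timber_block','spirit_level','sanding_block','tape_measure'):
  for n,q in(('top',p),('side',s)):
    for r in ctrl.look_for(q,t)[:1]: w=c2w(q,r['position']);print(t,n,round(r['p'],2),w,inv(w))
print('tape',fit(p,(222,278,36,33),(.39,.158,0),(.058,.073,.031)))
st=hull(p,.5343,.177,-1.616,(.032,.089,.034));lv=hull(p,.515,.0599,-1.532,(.02,.072,.036),.0595);bl=hull(p,.514,.0598,-1.532,(.032,.064,.034),.0255)
t=np.linspace(0,6.28,40);tn=np.vstack([np.c_[.537+.028*np.cos(t),.267+.028*np.sin(t),0*t+z] for z in(0,.085)])
out=[]
for q,(u,v) in((p,(115,140)),(s,(205,150))):
    o=cv2.resize(q['color'][v:v+180,u:u+200,::-1],None,fx=2,fy=2,interpolation=2) if 0 else cv2.resize(q['color'][v:v+150,u:u+200,::-1],None,fx=4,fy=4,interpolation=2)
    for P in(st,lv,bl,tn): cv2.polylines(o,[cv2.convexHull(np.round((w2p(q,P)-[u,v]+.5)*4).astype(np.int32))],True,(255,0,255),1)
    out.append(o)
cv2.imwrite('pics/fin1.png',out[0]);cv2.imwrite('pics/fin2.png',out[1])
E
python3 fin.py
```

```text
glue_tin top 0.67 [0.5313 0.2635 0.0844] [-0.0049 -0.094 ]
glue_tin side 0.97 [0.5272 0.2533 0.0675] [-0.0086 -0.1044]
stapler top 0.86 [0.5324 0.174  0.0282] [ 0.0003 -0.1833]
stapler side 0.78 [0.5268 0.1657 0.0245] [-0.0049 -0.1919]
timber_block top 0.54 [0.5125 0.0469 0.0585] [-0.0138 -0.3112]
timber_block side 0.56 [0.5067 0.046  0.0449] [-0.0195 -0.3125]
spirit_level top 0.63 [0.5136 0.0605 0.094 ] [-0.0133 -0.2977]
spirit_level side 0.74 [0.5265 0.165  0.0264] [-0.0052 -0.1926]
sanding_block top 0.57 [ 0.3887 -0.3393  0.0339] [-0.1197 -0.7028]
sanding_block side 0.97 [ 0.3758 -0.3476  0.0355] [-0.1322 -0.7117]
tape_measure top 0.89 [0.3929 0.1588 0.0347] [-0.1385 -0.2049]
tape_measure side 0.89 [0.3862 0.1529 0.0324] [-0.1449 -0.2112]
tape (array([ 0.394 ,  0.1609, -0.0854]), np.float64(0.18075765948302325))
```

View pics/fin1.png

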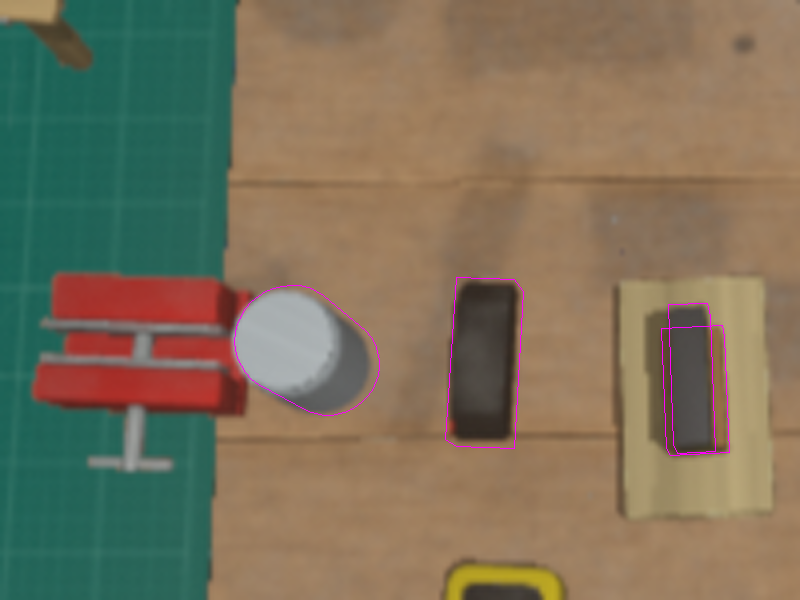

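View pics/fin2.png

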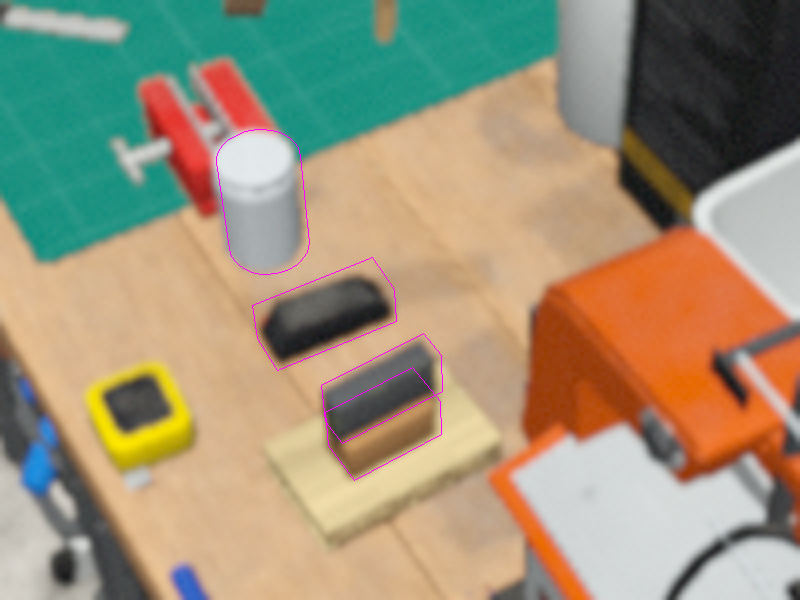

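```bash
python3 -c "
from plant import ctrl
print(ctrl.sign_off())"
```

```text
the job is handed in; nothing more can be done
None
```

I finished the job and handed it in: the block and level are stacked on the pile, and the tin and stapler are in line with the vice. In the last camera check, everything was within a few millimetres of its target, and the sanding block and tape measure hadn't moved. The hand-in didn't return a verdict.

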